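Unstack the terminal strips into their test nests

TASK

Five finished terminal strips of different lengths were left carelessly stacked in two piles in front of the row of nests. Take the piles apart from the top and set each strip, right way up, into the test nest made for its number of ways, so that it lies flat on the contacts inside the frame. Do not let a strip topple on the way.

Things in the scene. Friction and masses are not known exactly. Their poses are not given: they have to be found in the camera images.
- strip_2: green 2-way terminal strip (2 white pegs along its top), a block 42 mm wide (its x), 22 mm long (its y) and 34 mm high, about 14 g; origin at the centre of its underside, z up. It may lie either way round in its nest. Take it from above across the 42 mm width
- nest_2: fixed test nest for the 2-way strip: aluminium base 72 x 74 mm, black frame round a pocket 50 mm wide (its x), 30 mm long (its y), 2 rows of 2 brass contacts in the floor; origin: centre of the base's underside, z up; pocket floor 8 mm above it, centred; frame 10 mm above the floor, upper 6 mm flared out by 3.5 mm; 4 mm play round the strip; grey socket block, 19 mm high, at the +y end
- strip_4: green 4-way terminal strip (4 white pegs along its top), a block 42 mm wide (its x), 44 mm long (its y) and 34 mm high, about 28 g; origin at the centre of its underside, z up. It may lie either way round in its nest. Take it from above across the 42 mm width
- nest_4: fixed test nest for the 4-way strip: aluminium base 72 x 96 mm, black frame round a pocket 50 mm wide (its x), 52 mm long (its y), 2 rows of 4 brass contacts in the floor; origin: centre of the base's underside, z up; pocket floor 8 mm above it, centred; frame 10 mm above the floor, upper 6 mm flared out by 3.5 mm; 4 mm play round the strip; grey socket block, 19 mm high, at the +y end
- strip_6: green 6-way terminal strip (6 white pegs along its top), a block 42 mm wide (its x), 66 mm long (its y) and 34 mm high, about 42 g; origin at the centre of its underside, z up. It may lie either way round in its nest. Take it from above across the 42 mm width
- nest_6: fixed test nest for the 6-way strip: aluminium base 72 x 118 mm, black frame round a pocket 50 mm wide (its x), 74 mm long (its y), 2 rows of 6 brass contacts in the floor; origin: centre of the base's underside, z up; pocket floor 8 mm above it, centred; frame 10 mm above the floor, upper 6 mm flared out by 3.5 mm; 4 mm play round the strip; grey socket block, 19 mm high, at the +y end
- strip_8: green 8-way terminal strip (8 white pegs along its top), a block 42 mm wide (its x), 88 mm long (its y) and 34 mm high, about 56 g; origin at the centre of its underside, z up. It may lie either way round in its nest. Take it from above across the 42 mm width
- nest_8: fixed test nest for the 8-way strip: aluminium base 72 x 140 mm, black frame round a pocket 50 mm wide (its x), 96 mm long (its y), 2 rows of 8 brass contacts in the floor; origin: centre of the base's underside, z up; pocket floor 8 mm above it, centred; frame 10 mm above the floor, upper 6 mm flared out by 3.5 mm; 4 mm play round the strip; grey socket block, 19 mm high, at the +y end
- strip_12: green 12-way terminal strip (12 white pegs along its top), a block 42 mm wide (its x), 130 mm long (its y) and 34 mm high, about 84 g; origin at the centre of its underside, z up. It may lie either way round in its nest. Take it from above across the 42 mm width
- nest_12: fixed test nest for the 12-way strip: aluminium base 72 x 182 mm, black frame round a pocket 50 mm wide (its x), 138 mm long (its y), 2 rows of 12 brass contacts in the floor; origin: centre of the base's underside, z up; pocket floor 8 mm above it, centred; frame 10 mm above the floor, upper 6 mm flared out by 3.5 mm; 4 mm play round the strip; grey socket block, 19 mm high, at the +y end
There are look-alikes about, which are no part of the job. What is shaped like the strip_2 but black or pink is not meant.

How it is judged:
By the outcome, as a careful person would: the job done as asked, in the order asked, and still so for the second after the job is handed in, with the robot touching nothing.
It also fails if it takes over 134 s, if anything falls off the work surface, if the arm or the gripper's body presses on something with over 40 N, if the wrist force passes 120 N, or if a joint passes its speed limit or range.

ROBOT

A 6-joint arm with a two-finger parallel gripper is mounted at the origin on a cart in front of the work surface, level with it; the furniture and walls round the work are solid. World frame = base frame: x ahead of the robot, y to its left, z up, the work surface at z = 0. Lengths are in m, angles in rad, forces in N, time in s.
With the tool pointing down it reaches from about 0.35 to 0.875 m from the base axis. Payload 15.5 kg.
Tool frame: the origin (TCP) lies between the finger pads; the fingertips stand 25 mm ahead of it and the grasp point (between the pads) lies 6 mm ahead of it; z points along the fingers, y is the line along which they close (so a half turn about z gives the same grasp; the last joint's range is limited). The gripper opens to 85 mm and grips with 20 to 120 N. Pads are 22 mm wide; open, the fingers measure 114 mm over their backs; the gripper's body (76 mm by 85 mm) begins 54 mm behind the grasp point. The pads swing forward as they close: fully open they stand 13 mm farther back than shut.
Start: joints at [1.127, 0.494, 1.345, -0, 1.302, -0.096], TCP at [0.213, 0.588, 0.256] pointing down, gripper open.
Joint ranges: [-2.91, 2.91], [-0.82, 2.16], [0.22, 2.67], [-1.22, 4.37], [0.12, 2.79], [-3.08, 3.08]. Speed limits (rad/s): [1.89, 1.89, 2.57, 3.01, 3.01, 3.01].

INTERFACE

Orientations are given as a unit quaternion [x, y, z, w].
In Python, from station import robot, fingers, kinematics, telemetry, cams, order gives the robot as it stands. Calls block until the motion is done:
- robot.movep(position, orientation): joint-space move of the TCP to a pose.
- robot.line_to(position, rotation=None, feed=0.15): straight line of the TCP; rotation=None keeps the orientation; feed is the mean speed in m/s.
- robot.move_joints(angles): joint-space move.
- fingers.open_jaws() and fingers.grab(): open the fingers fully, or close them until they stop; the grip force is fixed at half the most.
- robot.dwell(seconds).
- kinematics.ik(position, orientation): joint angles nearest the present ones, or None.
- telemetry.get_obs(): the state.
- cams.grab_frame(name): name is "scene" or "top" or "wrist"; returns the picture (400x640x3 uint8, red, green, blue); there is no depth.
- cams.camera_model(name): a dict with "fx", "fy", "cx", "cy" (pixels), "extrinsics" (4x4, takes a point from camera to world coordinates); the wrist camera has in their place "tool_from_camera" (4x4, takes a point from camera to tool coordinates, whose origin is the TCP and whose axes are the flange's). Camera axes: x right, y up, looking along -z (the intrinsics and any distortion apply to the point x, -y, -z); pixel columns grow to the right and rows downward; lengths in m; the calibration is good to about 2 mm. A picture is of the moment at which its call begins: read the wrist's pose just before it. camera_model takes no time and is no camera call.
A pose or a line that the arm cannot do raises robot.PlanningError and nothing moves.
- order.hand_in(): hands the job in; it is judged then, once.
The state is a dict: "time": time; "joint_pos": joint angles; "joint_vel": joint speeds; "tau": joint torques, N m; "eef_pos": TCP position; "ee_rot": TCP orientation; "wrist_force": force on the tool from outside, world axes, zero at the start; "wrist_torque": the same for the moment, N m; "gripper_width": finger opening in m; "finger_force": force on a finger pad.
Only numpy, scipy, OpenCV 4.12 (cv2) and the standard library are available. Lean on these libraries where they do the work, as an engineer would, in place of code of your own. Each camera call takes 0.05 s, during which the arm holds its last target. There are 200 camera calls.

## Working session

There is one attempt and no reset: what is moved stays moved. The work goes in short steps, each a Python script; the robot and the scene stay as the last script left them, time stands still between calls to the robot, and variables do not carry over. Pictures are saved under pics/ and viewed, at most 14 in all, crops included, and the job is handed in when it is done.

```bash
ls; mkdir -p pics; python3 - <<'E'
from station import robot, fingers, kinematics, telemetry, cams, order
import cv2, numpy as np
np.set_printoptions(precision=4,suppress=True)
for n in ["scene","top"]:
    cv2.imwrite(f"pics/{n}0.png",cv2.cvtColor(cams.grab_frame(n),cv2.COLOR_RGB2BGR))
for n in ["scene","top","wrist"]: print(n,cams.camera_model(n))
o=telemetry.get_obs(); print(o)
E
```

```text
pics
scene {'fx': 389.92607284585085, 'fy': 389.92607284585085, 'cx': 318.23621668760376, 'cy': 196.53623189993903, 'extrinsics': array([[ 0.5909,  0.5643, -0.5765,  0.0079],
       [-0.8066,  0.399 , -0.4361, -0.286 ],
       [-0.016 ,  0.7227,  0.691 ,  0.6559],
       [ 0.    ,  0.    ,  0.    ,  1.    ]])}
top {'fx': 361.1914969498783, 'fy': 361.1914969498783, 'cx': 320.27823458831546, 'cy': 199.0509356257904, 'extrinsics': array([[-0.0133,  0.9952, -0.0972,  0.4405],
       [-0.9999, -0.0123,  0.0113,  0.0823],
       [ 0.0101,  0.0973,  0.9952,  0.9185],
       [ 0.    ,  0.    ,  0.    ,  1.    ]])}
wrist {'fx': 294.0822583161004, 'fy': 294.0822583161004, 'cx': 314.3862614496411, 'cy': 201.03557519285906, 'tool_from_camera': array([[ 0.0004,  0.963 ,  0.2697,  0.0683],
       [ 1.    , -0.0006,  0.0007,  0.0001],
       [ 0.0009,  0.2697, -0.963 , -0.117 ],
       [ 0.    ,  0.    ,  0.    ,  1.    ]])}
{'time': 0.1, 'joint_pos': array([ 1.1275,  0.4942,  1.3461, -0.    ,  1.3025, -0.0955]), 'joint_vel': array([ 0.001 , -0.0014, -0.0012,  0.0012, -0.0006,  0.0026]), 'tau': array([  0.0021, -88.3596, -38.4565,  -0.0004,   0.0053,   0.    ]), 'eef_pos': array([0.2129, 0.5873, 0.2557]), 'ee_rot': array([ 0.173 ,  0.9849, -0.0006, -0.0001]), 'wrist_force': array([ 0.5728, -1.0157, -1.3595]), 'wrist_torque': array([ 0.0441,  0.0314, -0.009 ]), 'finger_force': 0.0, 'gripper_width': 0.08505495473659071}
```

View pics/scene0.png

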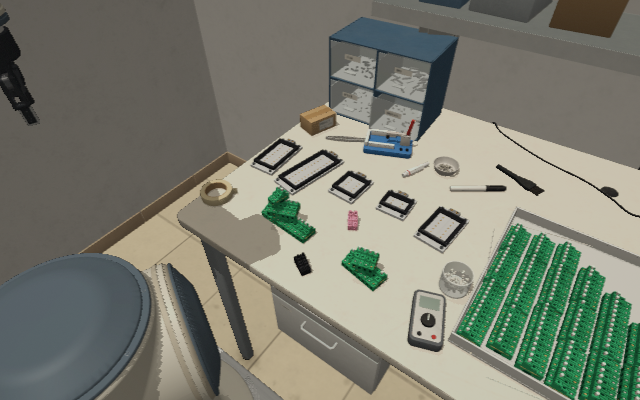

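View pics/top0.png

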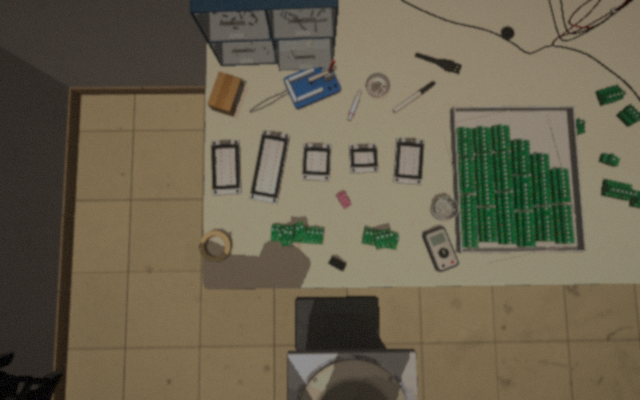

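The scene picture shows two green piles: the left one around (287,215) and the right one around (364,268). It also shows five black-framed nests and the pink (352,220) and black (302,264) look-alikes. In the top picture the piles are at (297,233) and (380,237). The nests are at (226,166), (269,166), (316,161), (364,158) and (409,160), which by size should be the 8-, 12-, 4-, 2- and 6-way. Next I'll look from the wrist camera.

```bash
cat > h.py <<'E'
from station import robot, fingers, kinematics, telemetry, cams, order
import cv2, numpy as np
from scipy.spatial.transform import Rotation as Rot
np.set_printoptions(precision=4,suppress=True)
def quat(psi):
    "tool down, closing line (tool y) at world angle psi"
    y=np.array([np.cos(psi),np.sin(psi),0]); z=np.array([0,0,-1.])
    return Rot.from_matrix(np.c_[np.cross(y,z),y,z]).as_quat()
def T_wrist():
    o=telemetry.get_obs(); T=np.eye(4); T[:3,:3]=Rot.from_quat(o['ee_rot']).as_matrix(); T[:3,3]=o['eef_pos']
    return T@cams.camera_model('wrist')['tool_from_camera']
def shot(name,file=None):
    T=T_wrist() if name=='wrist' else cams.camera_model(name)['extrinsics']
    im=cams.grab_frame(name)
    if file: cv2.imwrite('pics/'+file+'.png',im[...,::-1]); np.save('pics/'+file+'.npy',T)
    return im,T
def rays(name,T,px):
    m=cams.camera_model(name); px=np.atleast_2d(px).astype(float)
    d=np.c_[(px[:,0]-m['cx'])/m['fx'],-(px[:,1]-m['cy'])/m['fy'],-np.ones(len(px))]
    return T[:3,3],d@T[:3,:3].T
def plane(name,T,px,z):
    c,d=rays(name,T,px); return c+d*((z-c[2])/d[:,2])[:,None]
def tri(n1,T1,p1,n2,T2,p2):
    c1,d1=rays(n1,T1,p1); c2,d2=rays(n2,T2,p2); out=[]
    for a,b in zip(d1,d2):
        s=np.linalg.lstsq(np.c_[a,-b],c2-c1,rcond=None)[0]; P,Q=c1+s[0]*a,c2+s[1]*b
        out.append(np.r_[(P+Q)/2,np.linalg.norm(P-Q)])
    return np.array(out)
E
python3 - <<'E'
from h import *
T=cams.camera_model('top')['extrinsics']
print(plane('top',T,[[297,233],[380,237],[226,166],[269,166],[316,161],[364,158],[409,160]],0.03))
P=plane('top',T,[[297,233],[380,237]],0.05)
# camera looks tilted by 15.6deg toward tool -x; psi=pi/2 puts tool x at world -x
q0=telemetry.get_obs()['ee_rot']; R=Rot.from_quat(q0).as_matrix(); print(R)
k=0
for i,p in enumerate(P):
    for j,dy in enumerate((-.035,.035)):
        for psi in (np.pi/2,):
            x=max(p[0],.36)
            robot.movep([x,p[1]+dy,.27],quat(psi)); robot.dwell(.2)
            shot('wrist',f'w{i}{j}')
print(telemetry.get_obs()['time'])
a=[cv2.imread(f'pics/w{i}0.png') for i in (0,1)]
cv2.imwrite('pics/m0.png',np.vstack([cv2.resize(x[60:340],(640,280)) for x in a]))
E
```

```text
[[ 0.4445  0.1303  0.03  ]
 [ 0.432  -0.0729  0.03  ]
 [ 0.6128  0.3056  0.03  ]
 [ 0.6115  0.1988  0.03  ]
 [ 0.6229  0.0816  0.03  ]
 [ 0.6291 -0.0386  0.03  ]
 [ 0.6228 -0.1513  0.03  ]]
[[-0.9401  0.3408 -0.0005]
 [ 0.3408  0.9401 -0.001 ]
 [ 0.0001 -0.0011 -1.    ]]
4.8833
```

View pics/m0.png

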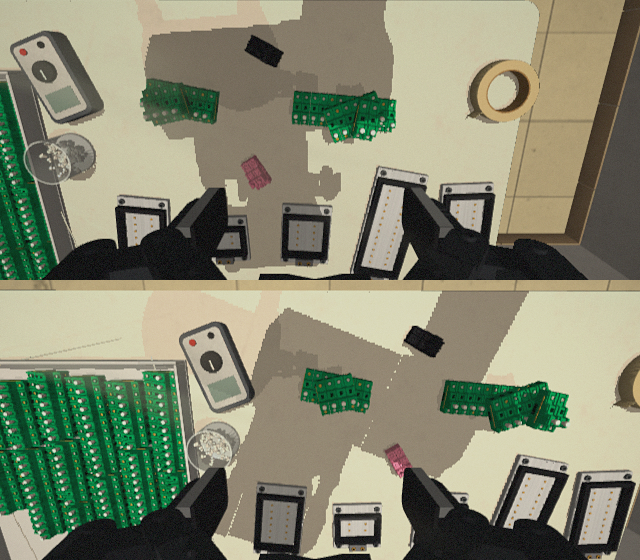

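The wrist montage shows the left pile at about (345,115) in the upper half. It has a long strip below, another across it, and a small one on top. The right pile is at about (335,390) in the lower half, with two strips. I'll take closer pictures of both.

```bash
python3 - <<'E'
from h import *
P=[[.4445,.125],[.432,-.073]]; tiles=[]
for i,p in enumerate(P):
    row=[]
    for j,dy in enumerate((-.03,.03)):
        robot.movep([p[0]+.0,p[1]+dy,.20],quat(np.pi/2)); robot.dwell(.25)
        im,T=shot('wrist',f'c{i}{j}')
        c=np.array([p[0],p[1],.06,1]); v=np.linalg.inv(T)@c; m=cams.camera_model('wrist')
        u,w=m['cx']-m['fx']*v[0]/v[2],m['cy']+m['fy']*v[1]/v[2]
        u,w=int(u),int(w); print(i,j,u,w)
        M=np.float32([[2.6,0,200-2.6*u],[0,2.6,150-2.6*w]]); M[:,:]=M
        row.append(cv2.warpAffine(im[...,::-1],M,(400,300),flags=cv2.INTER_CUBIC))
    tiles.append(np.hstack(row))
cv2.imwrite('pics/m1.png',np.vstack(tiles)); print(telemetry.get_obs()['time'])
E
```

```text
0 0 348 196
0 1 282 197
1 0 346 197
1 1 282 197
8.4333
```

View pics/m1.png

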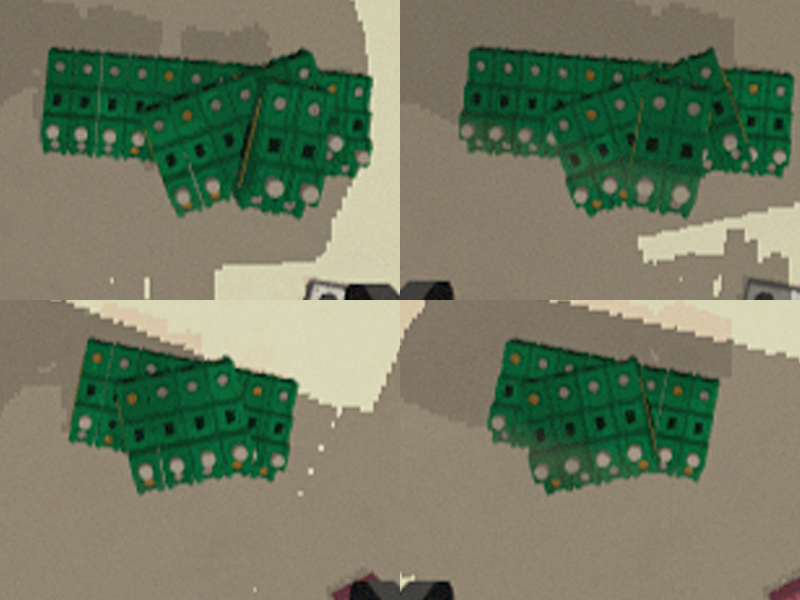

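The enlarged crop settles which strips are which. The left pile is the 12-way at the bottom, the 6-way across it and the 2-way on top, with its two peg pairs at crop (279,103)/(314,109) and (274,188)/(311,195). The right pile has the 4-way on top, with four pegs from crop (132,398) to (222,380), and the 8-way below. The only green 2-way in the piles is that top one. The pink piece at scene (352,220) and the black one at scene (302,264) are the decoys. Now I'll triangulate the top strips and measure the nests.

```bash
cat > nests.py <<'E'
from h import *
G={8:(.613,.306),12:(.6115,.199),4:(.623,.082),2:(.629,-.039),6:(.623,-.151)}
def holes(im):
    dark=(im.max(2)<70).astype(np.uint8)
    cs,hi=cv2.findContours(dark,cv2.RETR_CCOMP,cv2.CHAIN_APPROX_NONE)
    return [cv2.minAreaRect(c) for c,h in zip(cs,hi[0]) if h[3]>=0 and cv2.contourArea(c)>700]
S={}
for n,(x,y) in G.items():
    robot.movep([x+.068,y,.2],quat(np.pi/2)); robot.dwell(.25)
    S[n]=shot('wrist',f'n{n}')
N={}
for n,(x,y) in G.items():
    im,T=S[n]; best=None; obs=[]
    for k in S:
        for r in holes(S[k][0]):
            p=plane('wrist',S[k][1],[r[0]],.008)[0]
            if np.hypot(p[0]-x,p[1]-y)<.03:
                obs.append((k,r))
                if k==n: best=r
    if best is None: print(n,'none'); continue
    c=plane('wrist',T,cv2.boxPoints(best),.008); ctr=c.mean(0)
    e1,e2=c[1]-c[0],c[2]-c[1]
    L=e1 if np.linalg.norm(e1)>np.linalg.norm(e2) else e2
    if n==2: L=e1 if abs(e1[0])<abs(e1[1]) else e2   # print wide axis too
    print(n,ctr,'sides',np.linalg.norm(e1),np.linalg.norm(e2),'ang',np.degrees(np.arctan2(L[1],L[0])))
    for k,r in obs:
        if k!=n: print('   tri',k,tri('wrist',T,[best[0]],'wrist',S[k][1],[r[0]])[0])
def full(t,u,w): return (np.array(t,float)-[200,150])/2.6+[u,w]
L=lambda f:np.load(f'pics/{f}.npy')
a=full([(279,103),(314,109),(274,188),(311,195)],348,196); b=full([(259,102),(293,109),(245,188),(281,195)],282,197)
print('2way',tri('wrist',L('c00'),a,'wrist',L('c01'),b))
a=full([(132,98),(163,92),(192,87),(222,80),(146,171),(177,166),(208,160),(240,154)],346,197)
b=full([(134,99),(164,92),(194,87),(225,80),(141,171),(172,166),(203,160),(234,153)],282,197)
print('4way',tri('wrist',L('c10'),a,'wrist',L('c11'),b))
print(telemetry.get_obs()['time'])
E
python3 nests.py
```

```text
8 [0.6149 0.3127 0.008 ] sides 0.05187579541879705 0.09898141678128743 ang 4.238226374564053
   tri 12 [0.6124 0.3126 0.0112 0.0005]
   tri 4 [0.6127 0.3126 0.0099 0.    ]
12 [0.6151 0.1998 0.008 ] sides 0.14070042381083947 0.05165286497573729 ang 167.00963199639799
   tri 8 [0.6108 0.2006 0.0101 0.0001]
   tri 4 [0.6113 0.2006 0.0142 0.001 ]
   tri 2 [0.6113 0.2006 0.0119 0.001 ]
4 [0.6261 0.081  0.008 ] sides 0.05468195094634631 0.05185316570716201 ang 175.04283257554036
   tri 12 [0.6253 0.081  0.0105 0.0002]
   tri 2 [0.6255 0.081  0.0107 0.0001]
   tri 6 [0.6255 0.081  0.0104 0.0001]
2 [ 0.6341 -0.04    0.008 ] sides 0.051431213132902935 0.03266860218215004 ang 91.70599910196722
   tri 4 [ 0.6338 -0.04    0.011   0.    ]
   tri 6 [ 0.6338 -0.04    0.0092  0.0001]
6 [ 0.6255 -0.1573  0.008 ] sides 0.07664849218995086 0.052091276317481186 ang 171.78792395306772
2way [[0.4231 0.1463 0.0816 0.0001]
 [0.4248 0.1569 0.0834 0.0002]
 [0.4457 0.1424 0.0991 0.0002]
 [0.4473 0.1532 0.1008 0.0002]]
4way [[ 0.4159 -0.0972  0.049   0.0003]
 [ 0.4134 -0.0863  0.0499  0.    ]
 [ 0.412  -0.0759  0.0478  0.    ]
 [ 0.4099 -0.065   0.0454  0.    ]
 [ 0.4376 -0.0926  0.0668  0.    ]
 [ 0.436  -0.082   0.0663  0.    ]
 [ 0.434  -0.0715  0.0657  0.    ]
 [ 0.4315 -0.0608  0.0665  0.0003]]
13.6333
```

The top strips and nests are measured. The nest floors come out at 9–12 mm and the big pegs at about 100 mm and 66 mm, so the strip bases are at about 68 mm and 34 mm. The fingertips have to stay above the 18 mm frame, so I'll grip with the TCP 32 mm above the strip's base and let go about 3 mm above the floor.

```bash
cat > job.py <<'E'
from h import *
NEST={8:(.6149,.3127,94.24),12:(.6151,.1998,77.0),4:(.6261,.081,85.04),2:(.6341,-.040,91.7),6:(.6255,-.1573,81.8)}
GZ=.032
def obs(): 
    o=telemetry.get_obs(); return f"t={o['time']:.1f} w={o['gripper_width']*1e3:.1f} F={o['wrist_force']} z={o['eef_pos'][2]:.4f} ff={o['finger_force']:.0f}"
def pick(x,y,deg,base):
    q=quat(np.radians(deg)); z=base+GZ
    robot.movep([x,y,z+.06],q); robot.line_to([x,y,z],feed=.12)
    print('down',obs()); fingers.grab(); print('grab',obs())
    robot.line_to([x,y,z+.015],feed=.06); robot.line_to([x,y,max(z+.06,.15)],feed=.15); print('lift',obs())
    return abs(telemetry.get_obs()['gripper_width']-.042)<.004
def place(n,zrel=.0435,dxy=(0,0)):
    x,y,d=NEST[n]; x+=dxy[0]; y+=dxy[1]; q=quat(np.radians(d))
    robot.movep([x,y,.15],q); robot.line_to([x,y,.075],feed=.15); robot.dwell(.2); robot.line_to([x,y,zrel],feed=.05)
    print('set',obs()); fingers.open_jaws(); robot.dwell(.2); robot.line_to([x,y,.13],feed=.12); print('off',obs())
def nestpic(n,f):
    x,y,_=NEST[n]; robot.movep([x+.068,y,.2],quat(np.pi/2)); robot.dwell(.2); return shot('wrist',f)
def pile(x,y,f,z=.2,b=.03):
    for j,dy in enumerate((-b,b)):
        robot.movep([x,y+dy,z],quat(np.pi/2)); robot.dwell(.25); shot('wrist',f+str(j))
E
python3 - <<'E'
from job import *
assert pick(.4352,.1497,-9.2,.068); place(2); nestpic(2,'a2')
pile(.4445,.125,'p6')
cv2.imwrite('pics/m2.png',np.vstack([cv2.resize(cv2.imread('pics/a2.png')[30:230,200:440],(720,300)[:2] if 0 else (480,400))[:300],
 np.hstack([cv2.resize(cv2.imread(f'pics/p6{j}.png')[120:270,200:440] ,(480,300)) for j in (0,)])]))
E
```

```text
down t=16.3 w=85.5 F=[ 0.2847 -0.7602  0.6518] z=0.1003 ff=0
grab t=16.8 w=41.4 F=[-2.152  -0.5656 14.0571] z=0.1007 ff=60
lift t=17.6 w=41.8 F=[ 0.5204 -0.2227  0.3806] z=0.1599 ff=61
set t=21.2 w=41.6 F=[-0.2741  0.7844  0.2345] z=0.0436 ff=61
off t=22.8 w=85.7 F=[-0.461   0.5775 -0.1427] z=0.1294 ff=0
```

View pics/m2.png

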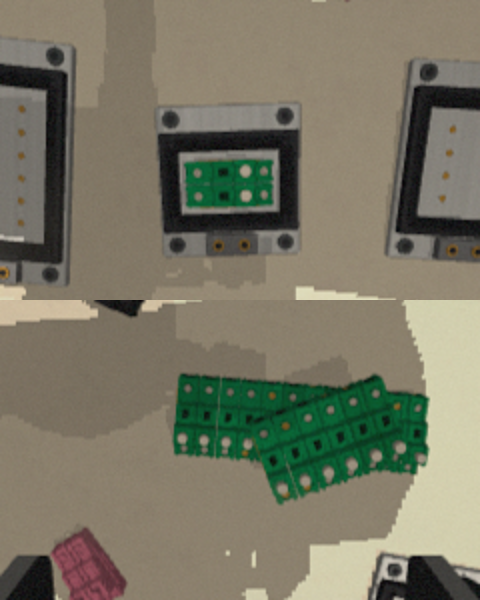

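The picture shows the 2-way flat inside its nest frame, with pegs around crop (245,180). The 6-way is now on top of the left pile, with big pegs from crop (283,490) to (400,448). Next is the 6-way.

```bash
cat > pegs.py <<'E'
from job import *
def cen(im,p,r=4):
    u,v=np.round(p).astype(int); w=im[v-r:v+r+1,u-r:u+r+1].astype(float)
    k=np.clip(w.min(2)-np.percentile(w.min(2),60),0,None); yy,xx=np.mgrid[-r:r+1,-r:r+1]
    return np.array([u+(k*xx).sum()/k.sum(),v+(k*yy).sum()/k.sum()])
def proj(T,P):
    m=cams.camera_model('wrist'); v=np.linalg.inv(T)@np.r_[P,1]
    return np.array([m['cx']-m['fx']*v[0]/v[2],m['cy']+m['fy']*v[1]/v[2]])
def strip(f,ends,n,zp):
    "ends: pixels of first and last big peg in view 0; returns fitted centre line of pegs"
    A,B=[cv2.imread(f'pics/{f}{j}.png') for j in (0,1)]; TA,TB=[np.load(f'pics/{f}{j}.npy') for j in (0,1)]
    a=np.array([cen(A,p,3) for p in np.linspace(*np.array(ends,float),n)])
    b=np.array([cen(B,proj(TB,P),4) for P in plane('wrist',TA,a,zp)])
    P=tri('wrist',TA,a,'wrist',TB,b); d=np.polyfit(P[:,1],P[:,0],1)[0]
    ang=np.degrees(np.arctan2(1,d)); print(P, 'len',np.linalg.norm(P[-1,:2]-P[0,:2]),'y-axis',ang)
    return P[:,:3].mean(0),ang
E
python3 - <<'E'
from pegs import *
c=np.array([(283,490),(400,448)]); f=(c-[0,300])/2+[200,120]
m,a=strip('p6',f,6,.066); s=(np.array([(264,433),(376,393)])-[0,300])/2+[200,120]
m2,a2=strip('p6',s,6,.049); print(m,a,m2,a2)
E
```

```text
[[0.4587 0.1181 0.0688 0.0005]
 [0.4554 0.1285 0.0664 0.0001]
 [0.452  0.1388 0.0656 0.0001]
 [0.4484 0.1492 0.0653 0.0002]
 [0.4442 0.1596 0.0662 0.0002]
 [0.4405 0.1698 0.0664 0.0004]] len 0.05478999504952449 y-axis 109.51951287207223
[[0.4379 0.1105 0.0491 0.0002]
 [0.434  0.1207 0.0487 0.0001]
 [0.4304 0.131  0.0486 0.0001]
 [0.4265 0.1411 0.0488 0.0001]
 [0.4227 0.1514 0.0487 0.    ]
 [0.419  0.1616 0.0488 0.    ]] len 0.054543796447864695 y-axis 110.27925070777155
[0.4499 0.144  0.0665] 109.51951287207223 [0.4284 0.136  0.0488] 110.27925070777155
```

```bash
python3 - <<'E'
from pegs import *
assert pick(.4392,.1400,20.0,.035); place(6); nestpic(6,'a6')
assert pick(.4238,-.0789,10.8,.035); place(4); nestpic(4,'a4')
pile(.434,-.07,'p8'); pile(.4445,.125,'p12'); print(obs())
C=lambda f,a,b:cv2.resize(cv2.imread(f'pics/{f}.png')[a:a+150,b:b+200],(400,300))
cv2.imwrite('pics/m3.png',np.vstack([np.hstack([C('a6',40,210),C('a4',40,210)]),np.hstack([C('p80',120,240),C('p120',120,260)])]))
E
```

```text
down t=27.3 w=85.2 F=[-0.1552 -0.0076  0.2938] z=0.0673 ff=0
grab t=27.8 w=41.7 F=[-1.149  -0.7569 13.6995] z=0.0677 ff=60
lift t=28.8 w=41.5 F=[ 0.1978  0.7963 -0.675 ] z=0.1495 ff=61
set t=31.9 w=41.6 F=[ 0.0758  0.004  -0.4393] z=0.0436 ff=61
off t=33.5 w=85.4 F=[-0.3548 -0.0654 -0.4964] z=0.1294 ff=0
down t=36.2 w=85.4 F=[ 0.9106  0.5391 -0.1347] z=0.0672 ff=0
grab t=36.7 w=41.7 F=[-1.0215 -0.6972 14.9851] z=0.0677 ff=59
lift t=37.7 w=41.7 F=[-1.1308  0.2114 -0.1784] z=0.1495 ff=61
set t=40.3 w=41.6 F=[-0.8133 -1.1779 -0.5827] z=0.0436 ff=61
off t=41.9 w=85.5 F=[0.2679 0.2005 0.0842] z=0.1293 ff=0
t=46.4 w=85.5 F=[-0.1959  0.2475  0.6527] z=0.2000 ff=0
```

View pics/m3.png

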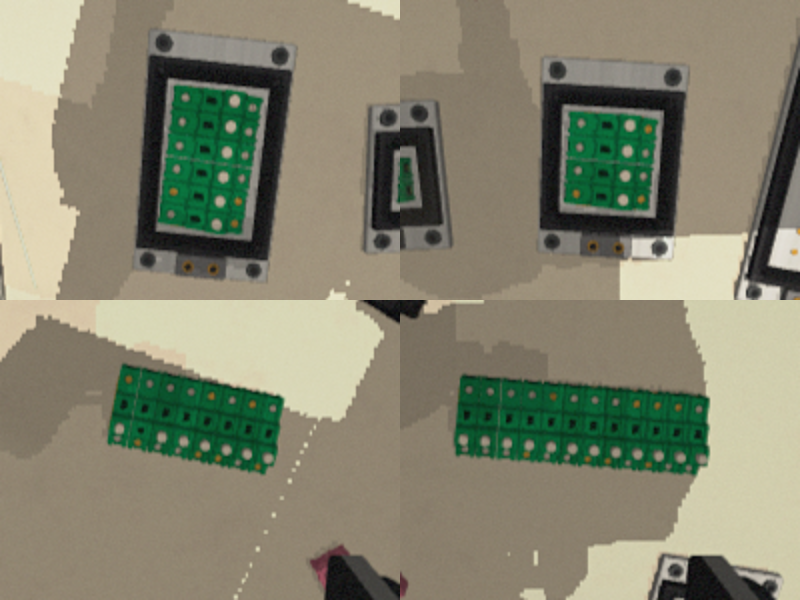

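The 6-way and 4-way are both flat in their nests. The 8-way's small pegs run from crop (128,380) to (275,408) and its big pegs from (119,429) to (268,458). The 12-way's small pegs run from (468,389) to (699,408) and its big pegs from (463,440) to (702,459).

```bash
python3 - <<'E'
from pegs import *
F=lambda c,dx,ox:(np.array(c)-[dx,300])/2+[ox,120]
R={}
for n,f,s,b,dx,ox in ((8,'p8',[(128,380),(275,408)],[(119,429),(268,458)],0,240),(12,'p12',[(468,389),(699,408)],[(463,440),(702,459)],400,260)):
    m1,a1=strip(f,F(s,dx,ox),n,.015); m2,a2=strip(f,F(b,dx,ox),n,.032)
    R[n]=((m1+m2)/2,(a1+a2)/2-90); print(n,R[n],a1,a2)
E
```

```text
[[ 0.4055 -0.1105  0.0187  0.0005]
 [ 0.4084 -0.0999  0.015   0.0001]
 [ 0.4105 -0.0893  0.0153  0.    ]
 [ 0.4127 -0.0786  0.0148  0.    ]
 [ 0.415  -0.0679  0.0141  0.0001]
 [ 0.4178 -0.0567  0.0115  0.0004]
 [ 0.4193 -0.0466  0.014   0.    ]
 [ 0.4237 -0.0318  0.0069  0.0008]] len 0.08086237744164441 y-axis 77.42872704268314
[[ 0.428  -0.1146  0.035   0.0001]
 [ 0.4349 -0.1056  0.0362  0.0036]
 [ 0.4333 -0.0938  0.031   0.0003]
 [ 0.4354 -0.0829  0.0319  0.0006]
 [ 0.437  -0.0722  0.0328  0.    ]
 [ 0.4392 -0.0615  0.0325  0.    ]
 [ 0.4413 -0.0512  0.0338  0.0004]
 [ 0.4438 -0.0402  0.0319  0.    ]] len 0.07604873546033843 y-axis 79.9155569380066
8 (array([ 0.4254, -0.0752,  0.0235]), np.float64(-11.327858009655131)) 77.42872704268314 79.9155569380066
[[0.4216 0.073  0.0145 0.0002]
 [0.4224 0.0839 0.0152 0.    ]
 [0.4235 0.0946 0.0148 0.0001]
 [0.4244 0.1055 0.0142 0.0001]
 [0.4251 0.1164 0.0159 0.0001]
 [0.4263 0.1274 0.0143 0.0001]
 [0.4271 0.1382 0.0147 0.0001]
 [0.4275 0.1485 0.0172 0.0001]
 [0.4291 0.1597 0.0143 0.0002]
 [0.4301 0.1709 0.0142 0.0002]
 [0.4308 0.1813 0.0154 0.0001]
 [0.4334 0.1949 0.0096 0.0003]] len 0.12238975417184297 y-axis 84.81463455575523
[[0.4429 0.0716 0.0395 0.0007]
 [0.4456 0.0818 0.031  0.0005]
 [0.4462 0.0929 0.0318 0.0003]
 [0.4469 0.1038 0.0322 0.    ]
 [0.4481 0.1149 0.0322 0.0003]
 [0.4492 0.1255 0.0313 0.0003]
 [0.4498 0.1363 0.0319 0.0001]
 [0.4507 0.1472 0.0322 0.    ]
 [0.4516 0.1579 0.0335 0.0004]
 [0.4523 0.1686 0.0332 0.    ]
 [0.4532 0.1793 0.0344 0.0007]
 [0.4539 0.1911 0.0381 0.0012]] len 0.1199849657714221 y-axis 85.16199269444776
12 (array([0.438 , 0.1319, 0.024 ]), np.float64(-5.0116863748985025)) 84.81463455575523 85.16199269444776
```

```bash
python3 - <<'E'
from pegs import *
assert pick(.4385,.1319,-4.7,.001); place(12); nestpic(12,'a12')
assert pick(.4251,-.0754,-11.4,.001); place(8); nestpic(8,'a8')
robot.movep([.45,.08,.27],quat(np.pi/2)); robot.dwell(.2); shot('wrist','end'); shot('scene','scene1'); print(obs())
C=lambda f,a,b:cv2.resize(cv2.imread(f'pics/{f}.png')[a:a+200,b:b+200],(400,400))
s=cv2.resize(cv2.imread('pics/scene1.png')[100:200,220:420],(800,400))[:,:][:, :]
cv2.imwrite('pics/m4.png',np.vstack([np.hstack([C('a12',20,210),C('a8',20,210)]),cv2.resize(s,(800,200)) if 0 else s[100:300]]))
E
```

```text
down t=48.5 w=85.3 F=[ 0.2135 -0.6131 -0.1166] z=0.0333 ff=0
grab t=49.0 w=41.6 F=[-1.7885 -0.8946 13.9122] z=0.0337 ff=60
lift t=50.2 w=41.5 F=[ 0.3156 -0.2    -1.2618] z=0.1493 ff=61
set t=53.1 w=41.6 F=[-0.1231  1.994  -1.9542] z=0.0435 ff=61
off t=54.7 w=85.5 F=[ 0.5274 -0.5674  0.327 ] z=0.1294 ff=0
down t=57.5 w=85.5 F=[-0.3721 -0.3842 -0.4381] z=0.0332 ff=0
grab t=58.0 w=41.7 F=[-0.9522  0.1888 14.1952] z=0.0336 ff=59
lift t=59.3 w=41.4 F=[-0.0133  0.4039 -0.1799] z=0.1494 ff=61
set t=62.5 w=41.3 F=[ 0.5042 -0.438  -0.7534] z=0.0436 ff=61
off t=64.1 w=85.6 F=[-0.4792 -0.1176 -0.5841] z=0.1293 ff=0
t=66.4 w=85.3 F=[-0.7206 -0.2204 -0.4454] z=0.2698 ff=0
```

View pics/m4.png

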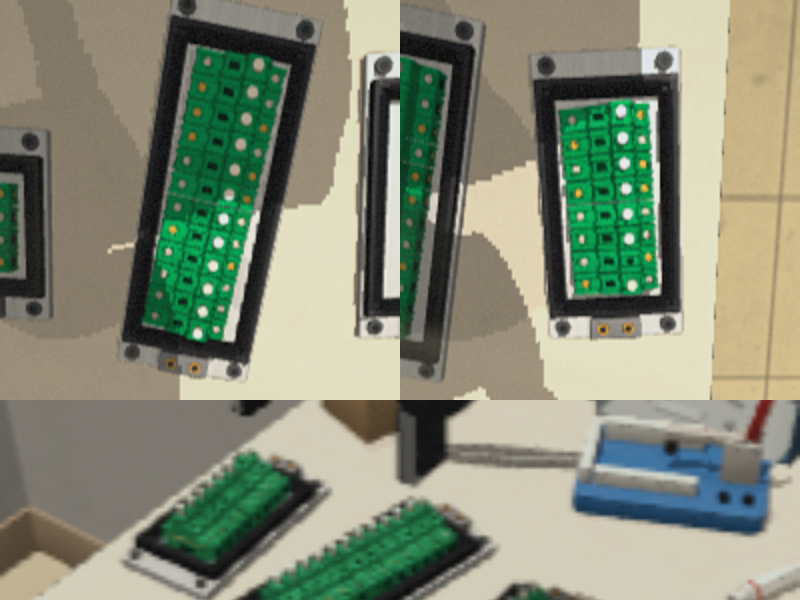

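View pics/scene1.png

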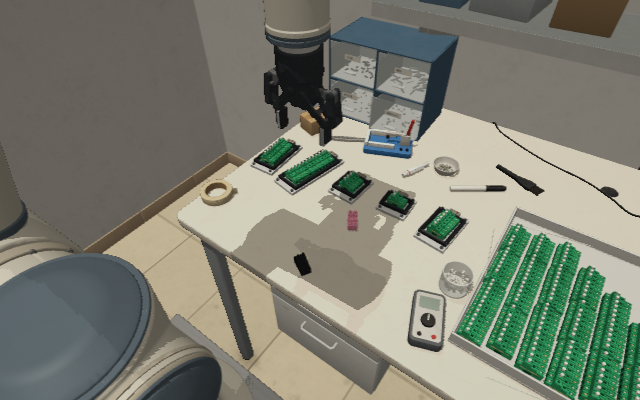

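The 12-way and 8-way look seated. The 12-way's lower end is close to its frame at crop (197,340), so I'll check that both lie flat from their peg heights in two views.

```bash
python3 - <<'E'
from pegs import *
import shutil
for n,e,dx in ((12,[(258,65),(197,333)],0),(8,[(621,111),(632,286)],400)):
    x,y,_=NEST[n]; robot.movep([x+.068,y-.06,.2],quat(np.pi/2)); robot.dwell(.25); shot('wrist',f'f{n}1')
    for s in ('png','npy'): shutil.copy(f'pics/a{n}.{s}',f'pics/f{n}0.{s}')
    A,B=[cv2.imread(f'pics/f{n}{j}.png') for j in (0,1)]; TA,TB=[np.load(f'pics/f{n}{j}.npy') for j in (0,1)]
    px=(np.array(e,float)-[dx,0])/2+[210,20]
    a=np.array([cen(A,p,3) for p in np.linspace(*px,n)]); b=np.array([cen(B,proj(TB,P),4) for P in plane('wrist',TA,a,.04)])
    print(n,tri('wrist',TA,a,'wrist',TB,b))
E
```

```text
12 [[0.5583 0.2203 0.0414 0.    ]
 [0.569  0.218  0.0407 0.0001]
 [0.5796 0.2155 0.0406 0.0002]
 [0.5899 0.2132 0.0409 0.0008]
 [0.6003 0.2107 0.0403 0.0011]
 [0.6109 0.2083 0.0406 0.0014]
 [0.622  0.2058 0.0422 0.0015]
 [0.6322 0.2036 0.0416 0.0009]
 [0.643  0.2011 0.0402 0.0006]
 [0.6538 0.1986 0.0414 0.0003]
 [0.6647 0.1963 0.0411 0.    ]
 [0.6753 0.1939 0.0414 0.0003]]pegs.py:5: RuntimeWarning: invalid value encountered in scalar divide
  return np.array([u+(k*xx).sum()/k.sum(),v+(k*yy).sum()/k.sum()])
pegs.py:3: RuntimeWarning: invalid value encountered in cast
  u,v=np.round(p).astype(int); w=im[v-r:v+r+1,u-r:u+r+1].astype(float)
pegs.py:3: RuntimeWarning: overflow encountered in scalar subtract
  u,v=np.round(p).astype(int); w=im[v-r:v+r+1,u-r:u+r+1].astype(float)
Traceback (most recent call last):
  File "pegs.py", line 4, in cen
    k=np.clip(w.min(2)-np.percentile(w.min(2),60),0,None); yy,xx=np.mgrid[-r:r+1,-r:r+1]
                       ~~~~~~~~~~~~~^^^^^^^^^^^^^
IndexError: index -1 is out of bounds for axis 0 with size 0
```

```bash
python3 - <<'E'
from pegs import *
A,B=[cv2.imread(f'pics/f8{j}.png') for j in (0,1)]; TA,TB=[np.load(f'pics/f8{j}.npy') for j in (0,1)]
px=np.linspace((220.5+100,75.5),(226+100,163),8)
px=(np.linspace((221,111),(232,286),8))/2+[210,20]
for i,p in enumerate(px):
    try:
        a=cen(A,p,4); b=cen(B,proj(TB,plane('wrist',TA,[a],.04)[0]),4); print(i,tri('wrist',TA,[a],'wrist',TB,[b])[0])
    except Exception as e: print(i,'skip')
E
```

```text
0 [0.5765 0.3172 0.0411 0.    ]
1 [0.5876 0.318  0.0421 0.0001]
2 [0.598  0.3189 0.0404 0.0001]
3 [0.6088 0.3196 0.0405 0.    ]
4 [0.6197 0.3204 0.0414 0.    ]
5 [0.6307 0.3212 0.0418 0.0001]
6 skip
7 [0.652  0.3228 0.0423 0.    ]pegs.py:5: RuntimeWarning: invalid value encountered in scalar divide
  return np.array([u+(k*xx).sum()/k.sum(),v+(k*yy).sum()/k.sum()])
pegs.py:3: RuntimeWarning: invalid value encountered in cast
  u,v=np.round(p).astype(int); w=im[v-r:v+r+1,u-r:u+r+1].astype(float)
pegs.py:3: RuntimeWarning: overflow encountered in scalar subtract
  u,v=np.round(p).astype(int); w=im[v-r:v+r+1,u-r:u+r+1].astype(float)
```

Both lie level, with peg tops at about 41 mm (8 mm floor plus about 32 mm). Handing in.

```bash
python3 -c "
from h import *
print(telemetry.get_obs()['time']); print(order.hand_in())"
```

```text
68.5
the job is handed in; nothing more can be done
None
```

All five strips are right way up in their matching nests and the job was handed in at 68.5 s; peg heights showed the 12- and 8-way level, and pictures showed the 2-, 4- and 6-way seated inside their frames.

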